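Slide the e-bike battery home on its charging dock

TASK

Put the e-bike battery with the flanged, notched foot on charge: set it down on the open landing of the charging dock, lengthwise, and slide it along under the rails, fully home, until the spring rollers snap into its side notches. Then let go of it. Leave the other, plain-sided pack where it is.

Things in the scene. Friction and masses are not known exactly. Their poses are not given: they have to be found in the camera images.
- battery: Battery to charge, 0.45 kg: black block 86 long (x) x 46 wide (y) on a grey foot 90 x 70 x 8 thick that sticks out 12 on both long sides, with a V notch (20 wide, 6 deep) mid-way along each. 60 high, stands upright. Origin: centre of underside, x lengthwise, z up. Ends alike: either goes in first. Grip across the 46 mm, 40 to 50 above the underside, fingertips over 22 to clear the dock.
- plain_pack: Another bike's battery, which must stay where it is: black block 112 long (x) x 48 wide (y) x 52 high, straight sides down to the bench, no flanged foot. Origin: centre of the underside.
- dock: Charging dock, fixed, slick. Origin: on the bench, mid-width; x = slide direction, roughly away from the robot; z up. Aluminium deck x = -145 to 100, 112 wide, top 10 above the bench. Open landing up to x = -45, then kerbs 9 high funnel from 104 to 75 wide up to x = 0, then steel rails to x = 97. Grey charger block x = 96 to 142, 120 wide, 52 high, is the end stop: pushing until it stops is right.
- dock_landing (a point): Middle of the open landing, on the deck (dock x = -95, z = 10): set the battery's underside down here, lengthwise along the dock; up to 12 mm to either side still enters the funnel. From here it slides 145 mm along the dock's x, flat on the deck, to dock_home. Axes as the dock's.
- dock_home (a point): Where the battery's origin lies when fully home (dock x = 50, z = 10), 1 mm short of the end stop. The rail channel is 75 wide, its lips 60 apart, underside 11.5 and top 15.5 above the deck (front ends 21). Here a spring roller each side, 12 across, stands 4 into the foot's path; a push of 10 to 15 N takes the foot past and they snap into its notches. Axes as the dock's.
There are look-alikes about, which are no part of the job. Leave any purple or yellow look-alike of the battery alone.

How it is judged:
By the outcome, as a careful person would: the job done as asked, in the order asked, and still so for the second after the job is handed in, with the robot touching nothing.
It also fails if it takes over 48 s, if anything falls off the work surface, if the arm or the gripper's body presses on something with over 40 N, if the wrist force passes 120 N, or if a joint passes its speed limit or range.

ROBOT

A 7-joint arm with a two-finger parallel gripper is mounted at the origin on a cart in front of the work surface, level with it; the furniture and walls round the work are solid. World frame = base frame: x ahead of the robot, y to its left, z up, the work surface at z = 0. Lengths are in m, angles in rad, forces in N, time in s.
With the tool pointing down it reaches from about 0.425 to 0.925 m from the base axis. Payload 6.8 kg.
Tool frame: the origin (TCP) lies at the very end of the fingers, on their centre line; the grasp point (between the pads) lies 19 mm behind it; z points along the fingers, y is the line along which they close (so a half turn about z gives the same grasp; the last joint's range is limited). The gripper opens to 85 mm and grips with 20 to 120 N. Pads are 22 mm wide; open, the fingers measure 114 mm over their backs; the gripper's body (76 mm by 85 mm) begins 54 mm behind the grasp point. The pads swing forward as they close: fully open they stand 13 mm farther back than shut.
Start: joints at [-1.29, 0.477, 0.022, 1.555, -0.011, 1.109, -0.083], TCP at [0.256, 0.625, 0.231] pointing down, gripper open.
Joint ranges: [-2.96, 2.96], [-0.34, 2.1], [-1.41, 1.46], [0.24, 2.44], [-1.37, 4.51], [0.17, 1.92], [-2.96, 2.96]. Speed limits (rad/s): [2.39, 2.39, 3.14, 3.14, 3.14, 3.14, 3.14].

INTERFACE

Orientations are given as a rotation vector (axis times angle).
In Python, from bench import get_obs, viewer, r gives the robot as it stands. The module is installed in compiled form; this text tells all that it offers.
- The arm moves only by the tool play_rows, never from a script. Its argument "commands" is a list that holds one entry, the list of rows, each a list of 5 numbers: the gripper's target within -1 to 1 (shut at 1, half-way at 0, fully open at -1), then the shift along the tool's x, y, z scaled (see below), then the turn about the tool's z scaled (see below). A call has 1 to 12 rows; each row is the pose to reach, as a shift and turn from the pose commanded when the call began, along the tool's axes at that moment; what a row does not reach only later rows make up. The controller multiplies each number of a shift by 0.2 m and each number of a turn by pi/2 rad. A row lasts 1/12 s, in which the tool goes at most 41.7 mm and 7.16 degrees, less where a joint would pass 70% of its speed; a pose out of reach is approached as far as the arm can. A call with a number of a shift or a turn outside -1 to 1 is refused whole. A call with a gripper value outside its range is refused whole. The fingers move at their own pace and stop on an object; "grip_force" is the grip in N (left out, the last holds). Time passes only in rows, so rows that repeat a pose let the fingers close. It gives the time, the measured TCP pose, the force, the opening and the grip force at its end, in the units of the state.
- get_obs(): the state, without advancing time (a new reading comes with each control period).
- viewer.grab_frame(name): name is "scene" or "top" or "wrist"; returns a dict with "pixels" (480x640x3 uint8, red, green, blue), "fovy" (degrees; the focal length in pixels is half the picture's height over the tangent of half this angle, whatever the lens; pixels are square), "cx", "cy" (the principal point, pixels), "distortion" ([k1, k2, p1, p2, k3] as OpenCV has them; the pictures are not rectified), "world_to_cam" (4x4, takes a point from world to camera coordinates); the wrist camera has in their place "hand_eye" (4x4, takes a point from camera to tool coordinates, whose origin is the TCP and whose axes are the flange's). Camera axes: x right, y up, looking along -z (the intrinsics and any distortion apply to the point x, -y, -z); pixel columns grow to the right and rows downward; lengths in m; the calibration is good to about 2 mm. A picture is of the moment at which its call begins: read the wrist's pose just before it. There is no depth.
- r.hand_in(): hands the job in; it is judged then, once.
Trained networks look in a picture, given as the dict that the camera call returned (one of the last four; its "shot" number tells which), for a name from the list of things; names that differ only in an ending like _2 or _b are one class to them, and where a whole thing is asked for, a point or a joint stands for the part that bears it (a point fixed in the world has none). Each returns a list of dicts, best first, with "score" (0 to 1); they miss things now and then, are a little off and sometimes report something else, mostly with a low value. They report only what shows in the picture. A call takes as long as a camera call. They do not tell look-alikes from the thing itself.
- viewer.trace(picture, thing): "pixels" (480x640 bool, what is visible of it) and "rect" ([left, top, right, bottom] in pixels, round what is visible of it).
The state is a dict: "clock": time; "joints": joint angles; "qvel": joint speeds; "tau": joint torques, N m; "tcp_pos": TCP position; "orientation": TCP orientation; "contact_force": force on the tool from outside, world axes, zero at the start; "moment": the same for the moment, N m; "grip_width": finger opening in m; "gripper_force": force on a finger pad.
Only numpy, scipy, OpenCV 4.12 (cv2) and the standard library are available. Lean on these libraries where they do the work, as an engineer would, in place of code of your own. Each camera call takes 0.05 s, during which the arm holds its last target. There are 200 camera calls.

## Working session

There is one attempt and no reset: what is moved stays moved. The work goes in short steps, Python scripts to look and compute and a tool call to move; the robot and the scene stay as the last step left them, time stands still between calls to the robot, and variables do not carry over. Pictures are saved under pics/ and viewed, at most 10 in all, crops included, and the job is handed in when it is done.

Besides the shell and the picture viewer there is one more tool, called after "Call:" as name([rows], argument=value, ...), one row to a line, values as JSON. play_rows: Moves the arm, as the interface text tells. Shifts and turns lie within -1 to 1; 1 stands for 0.2 m of shift or pi/2 rad of turn. Its arguments: {"type":"object","properties":{"commands":{"type":"array","items":{"type":"array","items":{"type":"array","items":{"type":"number","minimum":-1,"maximum":1}}}},"grip_force":{"type":"number"}},"required":["commands"]}

```bash
mkdir -p pics
cat > h.py <<'E'
import numpy as np,cv2
from scipy.spatial.transform import Rotation as R
from bench import get_obs,viewer,r
def K(p):
    f=240/np.tan(np.radians(p["fovy"])/2); return np.array([[f,0,p["cx"]],[0,f,p["cy"]],[0,0,1]])
def T(o):
    M=np.eye(4);M[:3,:3]=R.from_rotvec(o["orientation"]).as_matrix();M[:3,3]=o["tcp_pos"];return M
def c2w(p,o=None):
    return np.linalg.inv(np.array(p["world_to_cam"])) if "world_to_cam" in p else T(o)@np.array(p["hand_eye"])
def ray(p,uv,o=None):
    n=cv2.undistortPoints(np.array(uv,float).reshape(-1,1,2),K(p),np.array(p["distortion"],float))[:,0]
    M=c2w(p,o); d=np.c_[n[:,0],-n[:,1],-np.ones(len(n))]@M[:3,:3].T
    return M[:3,3],d
def atz(p,uv,z,o=None):
    c,d=ray(p,uv,o); return c+d*((z-c[2])/d[:,2])[:,None]
def proj(p,X,o=None):
    M=np.linalg.inv(c2w(p,o)); X=np.atleast_2d(X)@M[:3,:3].T+M[:3,3]; X=X*[1,-1,-1]
    return cv2.projectPoints(X,np.zeros(3),np.zeros(3),K(p),np.array(p["distortion"],float))[0][:,0]
def save(p,n,crop=None,k=1):
    a=p["pixels"][...,::-1]
    if crop: a=a[crop[1]:crop[3],crop[0]:crop[2]]
    cv2.imwrite("pics/"+n,cv2.resize(a,None,fx=k,fy=k))
E
python3 - <<'E'
from h import *
o=get_obs();print({k:np.round(v,3) for k,v in o.items()})
ims=[]
for n in("scene","top"):
    p=viewer.grab_frame(n);ims.append(p["pixels"]);print(n,np.round(c2w(p)[:3,3],3),p["fovy"])
    for t in("battery","plain_pack","dock"):
        for d in viewer.trace(p,t): 
            q=[d["rect"][0]/2+d["rect"][2]/2,d["rect"][1]/2+d["rect"][3]/2]
            print(n,t,round(d["score"],2),d["rect"],np.round(atz(p,[q],0.03)[0],3))
cv2.imwrite("pics/a.png",cv2.resize(np.vstack(ims),(0,0),fx=.625,fy=.625)[...,::-1])
save(p,"top.png")
E
```

```text
{'clock': np.float64(0.0), 'joints': array([-1.29 ,  0.478,  0.022,  1.556, -0.012,  1.109, -0.083]), 'qvel': array([ 0.   , -0.002,  0.001, -0.001, -0.   ,  0.001,  0.   ]), 'tau': array([-0.0000e+00, -5.9646e+01,  1.6080e+00, -2.8119e+01,  1.3000e-02,
        1.0000e-02,  0.0000e+00]), 'tcp_pos': array([0.256, 0.624, 0.23 ]), 'orientation': array([-6.070e-01, -3.082e+00,  3.000e-03]), 'contact_force': array([-0.17 ,  0.262, -0.124]), 'moment': array([ 0.019, -0.024, -0.041]), 'gripper_force': np.float64(0.0), 'grip_width': np.float64(0.085)}
scene [-0.745 -0.369  0.942] 42.06599395748515
scene battery 0.86 [416.6, 246.9, 453.7, 288.8] [ 0.476 -0.322  0.03 ]
scene battery 0.83 [404.9, 280.4, 453.7, 329.6] [ 0.336 -0.325  0.03 ]
scene battery 0.78 [408.0, 214.4, 448.0, 252.7] [ 0.618 -0.288  0.03 ]
scene battery 0.69 [357.5, 240.6, 399.1, 280.5] [ 0.47  -0.185  0.03 ]
scene plain_pack 0.34 [261.1, 183.4, 342.8, 261.8] [0.585 0.044 0.03 ]
scene dock 0.73 [265.5, 185.5, 341.2, 266.4] [0.571 0.035 0.03 ]
top [ 0.271 -0.004  1.125] 53.782120442795375
top battery 0.98 [374.8, 243.5, 419.7, 279.2] [ 0.476 -0.186  0.03 ]
top battery 0.95 [414.3, 185.5, 461.7, 232.9] [ 0.613 -0.278  0.03 ]
top battery 0.79 [427.6, 302.8, 478.8, 349.7] [ 0.337 -0.326  0.03 ]
top battery 0.74 [437.1, 245.8, 464.0, 285.1] [ 0.478 -0.314  0.03 ]
top plain_pack 0.7 [158.4, 221.4, 198.1, 265.2] [0.469 0.335 0.03 ]
top plain_pack 0.49 [261.8, 141.1, 341.4, 269.6] [0.59  0.051 0.03 ]
top dock 0.84 [258.6, 140.7, 340.6, 270.2] [0.59  0.056 0.03 ]
```

View pics/a.png

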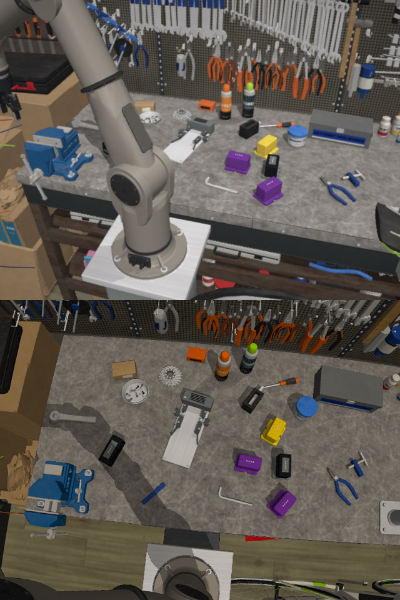

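Run:
```python
import cv2
a=cv2.imread("pics/top.png")[120:370,140:500]
cv2.imwrite("pics/b.png",cv2.resize(a,(792,550),interpolation=cv2.INTER_CUBIC))
```

```text
(no output)
```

View pics/b.png

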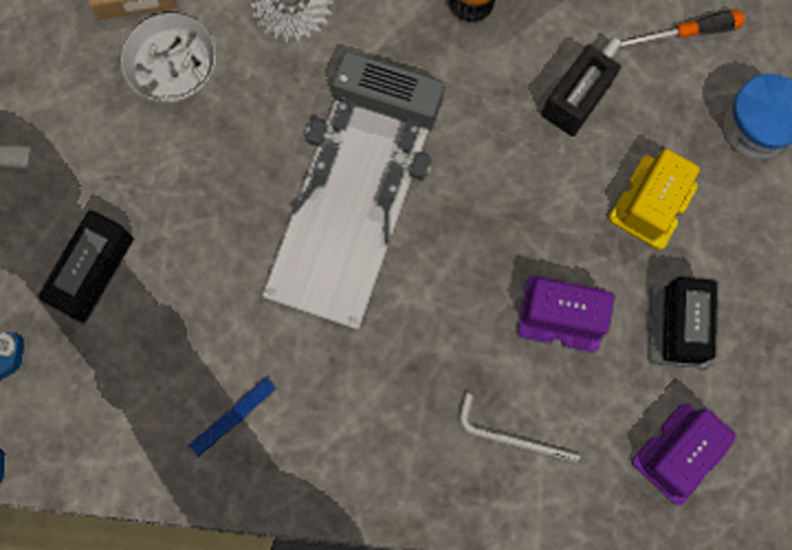

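Pictures: four "battery" finds. At crop (690,320), about (454,265) in the top view and (0.478, -0.314) in the world, stands a black block with a grey foot showing: the real battery. The purple and yellow ones are decoys, the plain pack is at crop (85,265), and the dock runs from crop (313,312) to (392,80). I'll start moving there while working out the rest.

Call:
play_rows([
  [[-1,-0.84,-0.735,0,-0.1],[-1,-0.84,-0.735,0,-0.2],[-1,-0.84,-0.735,0,-0.248],[-1,-0.84,-0.735,0,-0.248],[-1,-0.84,-0.735,0,-0.248],[-1,-0.84,-0.735,0,-0.248]],
])

```text
clock: 0.9
tcp_pos: [0.3594, 0.4185, 0.2314]
orientation: [0.011, 3.14, -0.004]
contact_force: [-0.0, -0.4, -0.3]
grip_width: 0.0855
gripper_force: 0.0
```

```bash
cat >> h.py <<'E'
def to(xyz,yaw,o=None):
    """shift/turn numbers (scaled) to bring TCP to xyz, tool y axis at world angle yaw (mod pi)"""
    o=o or get_obs();M=T(o);s=M[:3,:3].T@(np.array(xyz)-M[:3,3])/.2
    a=np.arctan2(M[1,1],M[0,1]);d=(a-yaw+np.pi/2)%np.pi-np.pi/2
    print("shift",np.round(s,3),"turn",round(d/(np.pi/2),3),"yaw now deg",round(np.degrees(a),2),"pos",np.round(M[:3,3],4),"t",round(float(o["clock"]),2))
E
python3 - <<'E'
from h import *
p=viewer.grab_frame("wrist");print(np.round(p["hand_eye"],3),p["fovy"],p["distortion"])
to((.5,.06,.25),np.pi/2);print(get_obs()["joints"].round(2))
E
```

```text
[[ 0.     0.956  0.294  0.076]
 [ 1.    -0.     0.    -0.   ]
 [ 0.     0.294 -0.956 -0.142]
 [ 0.     0.     0.     1.   ]] 70.16375150192432 [-0.05999125  0.          0.          0.          0.        ]
shift [-0.715 -1.785 -0.086] turn -0.005 yaw now deg 89.52 pos [0.36   0.418  0.2316] t 0.95
[-0.97  0.28 -0.    1.85  0.    1.02  0.58]
```

Call:
play_rows([
  [[-1,-0.5,-1,-0.1,0],[-1,-0.5,-1,-0.1,0],[-1,-0.5,-1,-0.1,0],[-1,-0.5,-1,-0.1,0],[-1,-0.5,-1,-0.1,0]],
])

```text
clock: 1.37
tcp_pos: [0.4491, 0.2384, 0.2504]
orientation: [-0.003, 3.141, 0.001]
contact_force: [1.2, -0.5, -0.1]
grip_width: 0.0856
gripper_force: 0.0
```

Call:
play_rows([
  [[-1,-0.25,-0.8,-0.1,0],[-1,-0.25,-0.8,-0.1,0],[-1,-0.25,-0.8,-0.1,0],[-1,-0.25,-0.8,-0.1,0],[-1,-0.25,-0.8,-0.1,0],[-1,-0.25,-0.8,-0.1,0]],
])

```text
clock: 1.87
tcp_pos: [0.4997, 0.0771, 0.2705]
orientation: [0.008, 3.14, 0.0]
contact_force: [0.1, 0.6, 0.2]
grip_width: 0.0854
gripper_force: 0.0
```

Run:
```python
from h import *
import pickle
o=get_obs();p=viewer.grab_frame("wrist");save(p,"w1.png");t=viewer.grab_frame("top");print(p.keys())
pickle.dump((o,p,t),open("dock.pkl","wb"))
to((.478,-.314,.25),np.pi/2)
```

```text
dict_keys(['pixels', 'fovy', 'cx', 'cy', 'distortion', 'hand_eye', 'shot'])
shift [ 0.106 -1.974  0.098] turn 0.001 yaw now deg 90.1 pos [0.4986 0.0808 0.2698] t 1.97
```

View pics/w1.png

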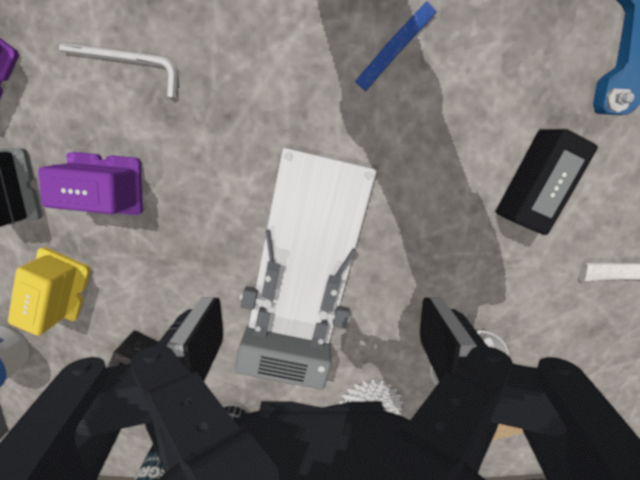

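The wrist picture shows the dock from near deck corners (283,149) and (376,170) to the charger at (285,360). The battery is at the left edge (15,190). Next I'll go over the battery.

Call:
play_rows([
  [[-1,0.08,-1,0.1,0],[-1,0.08,-1,0.1,0],[-1,0.08,-1,0.1,0],[-1,0.08,-1,0.1,0],[-1,0.08,-1,0.1,0]],
])

```text
clock: 2.38
tcp_pos: [0.4825, -0.1209, 0.2495]
orientation: [0.005, -3.141, -0.0]
contact_force: [0.3, -0.2, -0.0]
grip_width: 0.0855
gripper_force: 0.0
```

Call:
play_rows([
  [[-1,0,-0.95,0.1,0],[-1,0,-0.95,0.1,0],[-1,0,-0.95,0.1,0],[-1,0,-0.95,0.1,0],[-1,0,-0.95,0.1,0],[-1,0,-0.95,0.1,0]],
])

```text
clock: 2.88
tcp_pos: [0.4824, -0.3146, 0.2291]
orientation: [-0.005, -3.14, 0.004]
contact_force: [-0.8, -0.5, -0.3]
grip_width: 0.0853
gripper_force: 0.0
```

Run:
```python
from h import *
import pickle
o=get_obs();p=viewer.grab_frame("wrist");t=viewer.grab_frame("top")
d=viewer.trace(p,"battery")
for q in d: print(q["score"],q["rect"])
pickle.dump((o,p,t,d),open("bat.pkl","wb"))
to((.478,-.314,.25),np.pi/2)
_,pd,_=pickle.load(open("dock.pkl","rb"))
a=pd["pixels"][140:400,225:395,::-1]; a=cv2.resize(a,(392,600),interpolation=cv2.INTER_CUBIC)
b=cv2.resize(p["pixels"][:,120:440,::-1],(400,600),interpolation=cv2.INTER_CUBIC)
cv2.imwrite("pics/m.png",np.hstack([a,b]))
```

```text
0.92 [284.8, 159.6, 350.4, 256.0]
0.86 [254.2, 0.0, 366.2, 120.5]
0.79 [307.6, 270.7, 388.3, 375.4]
0.73 [390.5, 167.2, 501.2, 242.1]
shift [ 0.03  -0.029 -0.104] turn 0.002 yaw now deg 90.22 pos [ 0.4841 -0.3081  0.2293] t 3.03
```

View pics/m.png

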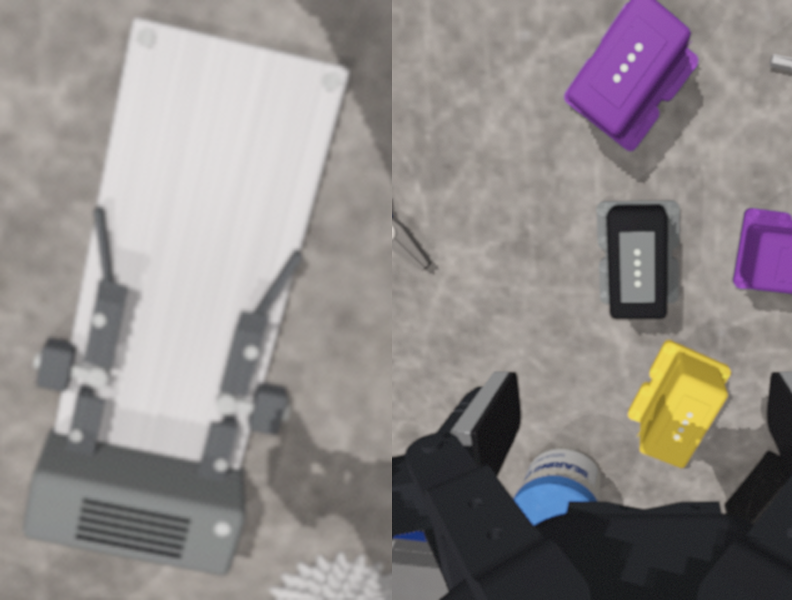

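Mosaic: in the left panel the dock's near deck corners are at (135,18) and (348,70), with the charger's far top corners near (28,540) and (225,573). In the right panel the battery is at (637,262), with its grey foot flush around it and its length along the image vertical. I'll fit both poses.

```bash
cat > fit.py <<'E'
from h import *
import pickle
from scipy.optimize import least_squares,minimize
def W(q,P):
    P=np.array(P,float)/1000;c,s=np.cos(q[2]),np.sin(q[2])
    return np.c_[q[0]+c*P[:,0]-s*P[:,1],q[1]+s*P[:,0]+c*P[:,1],q[3]+P[:,2]]
def box(x0,x1,w,z0,z1): return [[x,y,z] for x in(x0,x1) for y in(-w/2,w/2) for z in(z0,z1)]
def fitpts(obs,q0,zfree=True):
    # obs: (pic,state,model pts,pixels)
    f=lambda q:np.concatenate([(proj(p,W(q,P),o)-np.array(uv)).ravel() for p,o,P,uv in obs])
    s=least_squares(f,q0,loss="soft_l1");return s.x,f(s.x).reshape(-1,2)
E
python3 - <<'E'
from fit import *
o,p,t=pickle.load(open("dock.pkl","rb"))
wu=lambda X,Y:(225+X*170/392-.3,140+Y*260/600-.3); tu=lambda X,Y:(140+X/2.2-.3,120+Y/2.2-.3)
# near-left in the wrist picture is world -y? tool y=+y world, camera x=tool y -> right = +y
N=[[-145,-56,10],[-145,56,10]]
obs=[(p,o,N+[[142,-60,52],[142,60,52]],[wu(135,18),wu(348,70),wu(26,543),wu(226,575)]),
     (t,None,N,[tu(358,328),tu(264,297)])]
q,e=fitpts(obs,[.55,.05,-.33,0]);print("dock",q.round(4),np.degrees(q[2]));print(e.round(1))
o2,p2,t2,d=pickle.load(open("bat.pkl","rb"))
bu=lambda X,Y:(120+(X-392)*.8-.3,Y*.8-.3)
B=[[-43,-23,60],[-43,23,60],[43,-23,60],[43,23,60]]
obs=[(p2,o2,B,[bu(607,204),bu(668,204),bu(609,319),bu(668,319)]),
     (t2,None,B,[tu(718,362),tu(669,360),tu(716,278),tu(667,277)])]
b,e=fitpts(obs,[.478,-.314,0,0]);print("bat",b.round(4),np.degrees(b[2]));print(e.round(1))
im=p2["pixels"].copy()
def draw(im,p,o,q,bs):
    for Bx in bs:
        u=proj(p,W(q,Bx),o)
        for i in range(8):
            for j in(1,2,4):
                if not i&j: cv2.line(im,tuple(np.int32(u[i]*16)),tuple(np.int32(u[i|j]*16)),(0,255,0),1,cv2.LINE_AA,4)
draw(im,p2,o2,b,[box(-43,43,46,8,60),box(-45,45,70,0,8)])
i2=p["pixels"].copy();draw(i2,p,o,q,[box(-145,100,112,0,10),box(96,142,120,0,52)])
a=cv2.resize(i2[140:400,225:395,::-1],(392,600),interpolation=cv2.INTER_CUBIC)
c=cv2.resize(im[140:280,250:384,::-1],(400,418),interpolation=cv2.INTER_CUBIC)
cv2.imwrite("pics/f.png",np.hstack([a,np.vstack([c,np.zeros((182,400,3),np.uint8)])]))
np.savez("pose.npz",dock=q,bat=b)
E
```

```text
dock [ 0.5952  0.0539 -0.2293 -0.0056] -13.135699435511594
[[-0.2  0.5]
 [ 0.4 -0.3]
 [-1.2 -2.8]
 [ 2.1  0.5]
 [ 0.9  0. ]
 [-0.2 -0.7]]
bat [ 0.4762 -0.3196  0.0037 -0.0012] 0.21329820026095453
[[-0.9  0.9]
 [ 1.4  0.6]
 [ 0.4 -1.1]
 [ 0.5 -1.4]
 [-0.2 -0.3]
 [ 2.3 -1.1]
 [ 1.7  1.2]
 [ 4.5 -0.1]]
```

View pics/f.png

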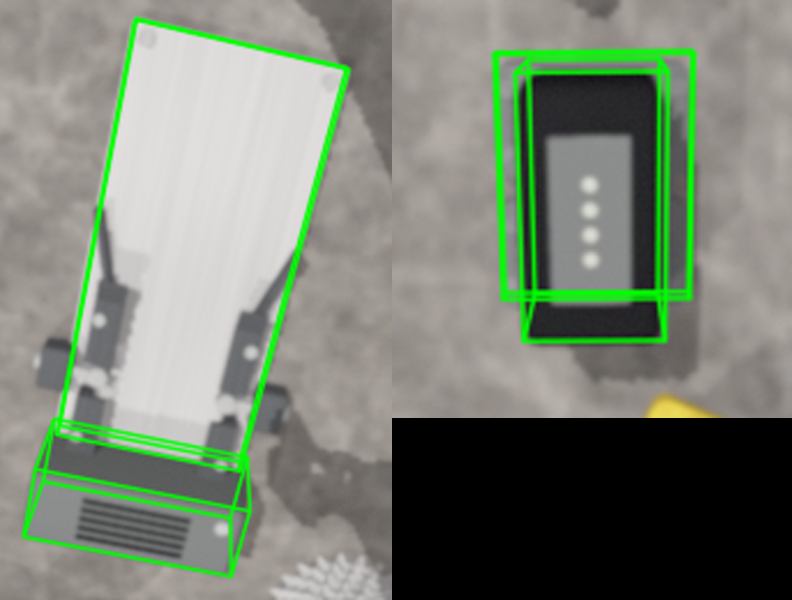

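Overlay: the dock wireframe lies on the deck edges and charger (yaw -13.1°), and the battery wireframe on the block and foot to about 1 mm. I'll go down to it.

Call:
play_rows([
  [[-1,0.035,-0.05,0.5,0],[-1,0.035,-0.05,0.6,0],[-1,0.035,-0.05,0.6,0],[-1,0.035,-0.05,0.6,0],[-1,0.035,-0.05,0.6,0],[-1,0.035,-0.05,0.6,0]],
])

```text
clock: 3.53
tcp_pos: [0.4778, -0.3197, 0.1117]
orientation: [-0.005, 3.139, -0.001]
contact_force: [0.6, -0.2, 1.1]
grip_width: 0.0853
gripper_force: 0.0
```

Run:
```python
from fit import *
to((.476,-.3195,.026),np.radians(90.2))
```

```text
shift [0.01  0.001 0.429] turn -0.0 yaw now deg 90.17 pos [ 0.4778 -0.3197  0.1117] t 3.53
```

Call:
play_rows([
  [[-1,0.01,0,0.2,0],[-1,0.01,0,0.35,0],[-1,0.01,0,0.43,0],[-1,0.01,0,0.43,0],[-1,0.01,0,0.43,0],[1,0.01,0,0.43,0],[1,0.01,0,0.43,0],[1,0.01,0,0.43,0],[1,0.01,0,0.43,0],[1,0.01,0,0.43,0],[1,0.01,0,0.43,0],[1,0.01,0,0.43,0]],
], grip_force=60)

```text
clock: 4.53
tcp_pos: [0.4752, -0.3211, 0.0256]
orientation: [-0.001, 3.139, -0.001]
contact_force: [-0.7, 2.0, 8.0]
grip_width: 0.0454
gripper_force: 63.0
```

Call:
play_rows([
  [[1,0,0,-0.2,0],[1,0,0,-0.4,0],[1,0,0,-0.55,0],[1,0,0.2,-0.55,0],[1,-0.03,0.4,-0.55,0],[1,-0.06,0.6,-0.55,0],[1,-0.08,0.8,-0.55,0],[1,-0.09,0.95,-0.55,0]],
])

```text
clock: 5.2
tcp_pos: [0.4917, -0.1267, 0.134]
orientation: [0.005, -3.142, -0.002]
contact_force: [0.5, 0.9, -3.4]
grip_width: 0.045
gripper_force: 64.4
```

Call:
play_rows([
  [[1,-0.01,0.2,0,0.05],[1,-0.02,0.4,0,0.1],[1,-0.03,0.6,0,0.148],[1,-0.04,0.8,0,0.148],[1,-0.05,0.95,0,0.148],[1,-0.05,1,0,0.148],[1,-0.05,1,0,0.148],[1,-0.05,1,0,0.148]],
])

```text
clock: 5.87
tcp_pos: [0.5012, 0.0694, 0.1339]
orientation: [-0.361, -3.12, 0.001]
contact_force: [0.4, -1.4, -4.5]
grip_width: 0.0452
gripper_force: 64.4
```

Run:
```python
from fit import *
z=np.load("pose.npz");q=z["dock"];q[3]=0
L=W(q,[[-95,0,10],[50,0,10]]);print(L)
o=get_obs();print(o["grip_width"],o["contact_force"])
to(L[0]+[0,0,.028],q[2]+np.pi/2)
p=viewer.grab_frame("wrist");save(p,"c.png",(160,100,500,480),1.5)
```

```text
[[0.50264384 0.07550888 0.01      ]
 [0.64384985 0.04255645 0.01      ]]
0.04515652620805744 [ 0.37606673 -1.39547392 -4.47372517]
shift [-0.     0.031  0.479] turn -0.001 yaw now deg 76.8 pos [0.5012 0.0694 0.1339] t 5.87
```

View pics/c.png

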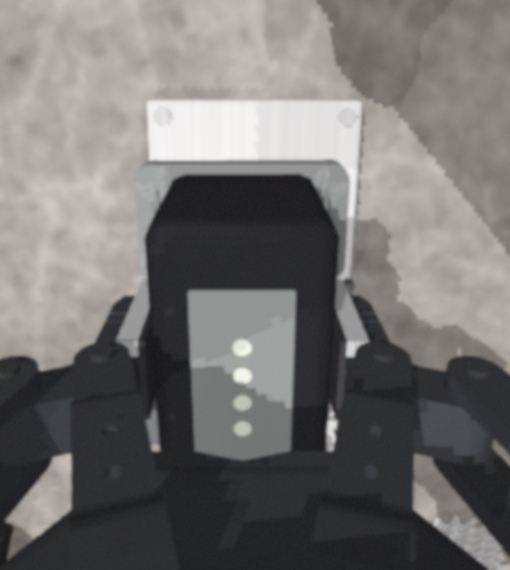

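Held straight: the foot's edges are parallel to the deck, and it sits about 6 mm left of centre, matching the numbers. Lowering it.

Call:
play_rows([
  [[1,0,0.031,0.15,0],[1,0,0.031,0.3,0],[1,0,0.031,0.4,0],[1,0,0.031,0.45,0],[1,0,0.031,0.475,0],[1,0,0.031,0.485,0],[1,0,0.031,0.49,0],[1,0,0.031,0.49,0]],
])

```text
clock: 6.58
tcp_pos: [0.504, 0.0752, 0.0368]
orientation: [0.364, 3.119, 0.001]
contact_force: [0.8, -0.9, -3.2]
grip_width: 0.0453
gripper_force: 64.2
```

Run:
```python
from fit import *
q=np.load("pose.npz")["dock"];q[3]=0
L=W(q,[[-95,0,10],[50,0,10]])
o=get_obs();print(o["grip_width"],o["contact_force"],o["moment"])
to(L[0]+[0,0,.0256],q[2]+np.pi/2)
to(L[1]+[0,0,.0256],q[2]+np.pi/2)
```

```text
0.04528628006586028 [ 0.79550795 -0.89299185 -3.23282808] [0.02803081 0.05364194 0.02138954]
shift [ 0.007 -0.     0.006] turn -0.002 yaw now deg 76.68 pos [0.504  0.0752 0.0368] t 6.58
shift [-0.718  0.002  0.007] turn -0.002 yaw now deg 76.68 pos [0.504  0.0752 0.0368] t 6.58
```

Call:
play_rows([
  [[1,0,0,0.006,0],[1,0,0,0.01,0],[1,0,0,0.01,0]],
])

```text
clock: 6.83
tcp_pos: [0.5041, 0.0757, 0.0356]
orientation: [0.363, 3.119, 0.002]
contact_force: [-3.4, 0.2, 10.2]
grip_width: 0.0451
gripper_force: 65.8
```

Call:
play_rows([
  [[1,-0.03,0,-0.003,0],[1,-0.08,0,-0.003,0],[1,-0.13,0,-0.003,0],[1,-0.18,0,-0.003,0],[1,-0.23,0,-0.003,0],[1,-0.28,0,-0.003,0],[1,-0.33,0,-0.003,0],[1,-0.35,0,-0.003,0],[1,-0.35,0,-0.003,0]],
])

```text
clock: 7.58
tcp_pos: [0.5744, 0.0589, 0.0356]
orientation: [0.364, 3.116, 0.001]
contact_force: [2.1, -0.3, 5.2]
grip_width: 0.0452
gripper_force: 65.4
```

Run:
```python
from fit import *
q=np.load("pose.npz")["dock"];q[3]=0
L=W(q,[[-95,0,10],[50,0,10]])
o=get_obs();M=T(o)[:3,:3]
print(o["grip_width"],"tool force",M.T@o["contact_force"],M.T@o["moment"])
to(L[1]+[0,0,.0256],q[2]+np.pi/2)
p=viewer.grab_frame("top");save(p,"d.png",(230,120,370,290),3.5)
```

```text
0.04518633290794483 tool force [-2.09874625  0.19346436 -5.19626652] [ 0.20430445 -0.33626788 -0.03878891]
shift [-0.357  0.     0.002] turn -0.002 yaw now deg 76.69 pos [0.5744 0.0589 0.0356] t 7.58
```

View pics/d.png

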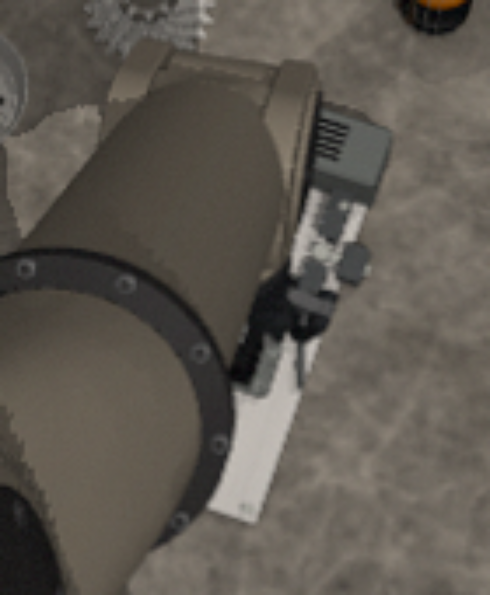

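The arm hides most of it, but the battery is in the funnel and side forces are small. Sliding on.

Call:
play_rows([
  [[1,-0.04,0,0,0],[1,-0.08,0,0,0],[1,-0.12,0,0,0],[1,-0.16,0,0,0],[1,-0.2,0,0,0],[1,-0.22,0,0,0],[1,-0.22,0,0,0]],
])

```text
clock: 8.22
tcp_pos: [0.6156, 0.0491, 0.0357]
orientation: [0.363, 3.119, 0.001]
contact_force: [-2.4, 0.9, 7.9]
grip_width: 0.0455
gripper_force: 66.0
```

Call:
play_rows([
  [[1,-0.03,0,0,0],[1,-0.06,0,0,0],[1,-0.09,0,0,0],[1,-0.12,0,0,0],[1,-0.135,0,0,0],[1,-0.135,0,0,0]],
])

```text
clock: 8.72
tcp_pos: [0.6398, 0.0432, 0.0356]
orientation: [-0.364, -3.118, -0.001]
contact_force: [-9.4, -0.0, 16.1]
grip_width: 0.0454
gripper_force: 66.5
```

Run:
```python
from fit import *
q=np.load("pose.npz")["dock"];q[3]=0
L=W(q,[[-95,0,10],[50,0,10]])
o=get_obs();M=T(o)[:3,:3]
print(o["grip_width"],"tool force",M.T@o["contact_force"],M.T@o["moment"])
to(L[1]+[0,0,.0256],q[2]+np.pi/2)
```

```text
0.045421408460947534 tool force [  9.13078882  -2.18242862 -16.1179707 ] [0.55629179 1.40740323 0.24430051]
shift [-0.02   0.002  0.   ] turn -0.002 yaw now deg 76.69 pos [0.6398 0.0432 0.0356] t 8.72
```

Call:
play_rows([
  [[1,-0.01,0,0,0],[1,-0.02,0,0,0],[1,-0.03,0,0,0],[1,-0.03,0,0,0]],
])

```text
clock: 9.05
tcp_pos: [0.6401, 0.0431, 0.036]
orientation: [-0.362, -3.107, -0.003]
contact_force: [-27.8, 4.3, 35.3]
grip_width: 0.0451
gripper_force: 68.9
```

Run:
```python
from fit import *
q=np.load("pose.npz")["dock"];q[3]=0
L=W(q,[[-95,0,10],[50,0,10]])
o=get_obs();M=T(o)[:3,:3]
print("tool force",M.T@o["contact_force"],M.T@o["moment"])
to(L[1]+[0,0,.0256],q[2]+np.pi/2)
p=viewer.grab_frame("scene");save(p,"e.png",(240,170,360,280),5)
```

```text
tool force [ 28.53502029  -2.22432881 -34.86428802] [0.74993547 5.04072001 0.42234513]
shift [-0.019  0.001  0.002] turn -0.002 yaw now deg 76.7 pos [0.6401 0.0431 0.036 ] t 9.05
```

View pics/e.png

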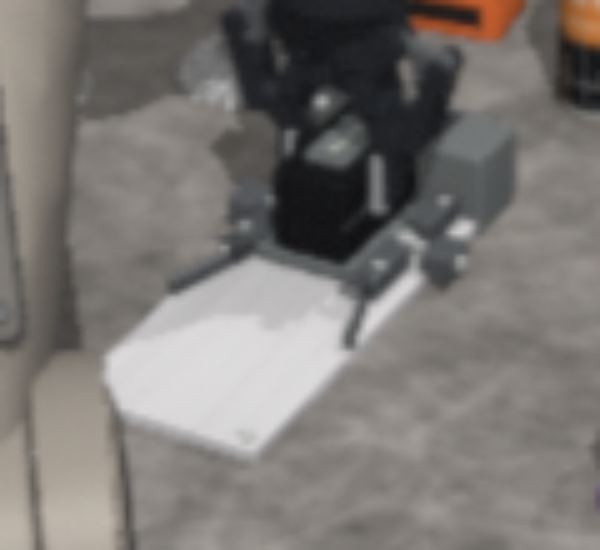

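It has stopped against 28 N, above the roller force, so it is likely at the end stop. I'll relieve the push and test the detent with a light pull.

Call:
play_rows([
  [[1,0.02,0,0,0],[1,0.035,0,0,0],[1,0.035,0,0,0],[1,0.035,0,0,0]],
])

```text
clock: 9.43
tcp_pos: [0.6398, 0.0433, 0.0356]
orientation: [0.363, 3.12, 0.001]
contact_force: [-4.5, 1.2, 10.6]
grip_width: 0.0455
gripper_force: 65.9
```

Call:
play_rows([
  [[1,0.01,0,0,0],[1,0.01,0,0,0],[1,0.01,0,0,0]],
])

```text
clock: 9.68
tcp_pos: [0.639, 0.0435, 0.0357]
orientation: [0.363, 3.118, 0.0]
contact_force: [-0.2, -0.9, 7.0]
grip_width: 0.0454
gripper_force: 65.6
```

Call:
play_rows([
  [[1,0.01,0,0,0],[1,0.01,0,0,0],[1,0.01,0,0,0]],
])

```text
clock: 9.93
tcp_pos: [0.6378, 0.0435, 0.0357]
orientation: [0.364, 3.116, 0.0]
contact_force: [3.4, -1.6, 6.3]
grip_width: 0.0453
gripper_force: 65.3
```

The force rises as it is pulled, so the rollers are in the notches. I'll push back home, ease off, open and rise.

Call:
play_rows([
  [[1,-0.03,0,0,0],[1,-0.04,0,0,0],[1,-0.04,0,0,0],[1,-0.015,0,-0.002,0],[1,-0.015,0,-0.002,0],[-1,-0.015,0,-0.002,0],[-1,-0.015,0,-0.002,0],[-1,-0.015,0,-0.002,0],[-1,-0.015,0,-0.002,0],[-1,-0.015,0,-0.002,0],[-1,-0.015,0,-0.002,0]],
])

```text
clock: 10.85
tcp_pos: [0.6382, 0.0435, 0.0346]
orientation: [-0.363, -3.12, 0.0]
contact_force: [0.0, -0.4, 0.9]
grip_width: 0.0854
gripper_force: 0.0
```

Call:
play_rows([
  [[-1,0,0,-0.1,0],[-1,0,0,-0.3,0],[-1,0,0,-0.5,0],[-1,0.3,0,-0.7,0],[-1,0.5,0,-0.9,0],[-1,0.6,0,-0.95,0],[-1,0.6,0,-0.95,0],[-1,0.6,0,-0.95,0],[-1,0.6,0,-0.95,0]],
])

```text
clock: 11.6
tcp_pos: [0.5214, 0.0718, 0.226]
orientation: [0.361, 3.119, 0.003]
contact_force: [1.0, 1.0, 1.0]
grip_width: 0.0852
gripper_force: 0.0
```

Run:
```python
from fit import *
q=np.load("pose.npz")["dock"];q[3]=0
o=get_obs();p=viewer.grab_frame("wrist")
b=np.array([*W(q,[[50,0,10]])[0][:2],q[2],.01])
print(b,proj(p,W(b,box(-45,45,70,0,8)),o).round())
im=p["pixels"].copy()
c=proj(p,b[:3]*[1,1,0]+[0,0,.03],o)[0].astype(int);print(c)
x0,y0=max(0,min(c[0]-100,440)),max(0,min(c[1]-100,320))
a=im[y0:y0+160,x0:x0+200].copy()
for Bx in(box(-43,43,46,8,60),box(-45,45,70,0,8)):
    u=proj(p,W(b,Bx),o)
    for i in range(8):
        for j in(1,2,4):
            if not i&j: cv2.line(im,tuple(np.int32(u[i]*16)),tuple(np.int32(u[i|j]*16)),(0,255,0),1,cv2.LINE_AA,4)
cv2.imwrite("pics/g.png",cv2.resize(np.hstack([a,im[y0:y0+160,x0:x0+200]])[...,::-1],(800,320),interpolation=cv2.INTER_CUBIC))
```

```text
[ 0.64384985  0.04255645 -0.2292612   0.01      ] [[290. 276.]
 [290. 279.]
 [352. 276.]
 [352. 279.]
 [292. 343.]
 [292. 347.]
 [350. 343.]
 [350. 347.]]
[321 319]
```

View pics/g.png

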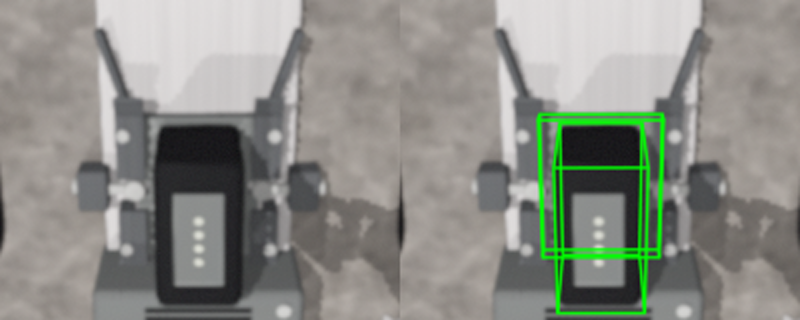

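The battery sits between the rollers (crop (105,188) and (290,188)), and its foot's rear edge at crop y≈113 is as predicted for home. The block's far top edge (303) reads slightly short, so I'll check it relative to the charger in the same picture.

Run:
```python
from fit import *
q=np.load("pose.npz")["dock"];q[3]=0
o=get_obs();p=viewer.grab_frame("wrist");g=cv2.cvtColor(p["pixels"],cv2.COLOR_RGB2GRAY).astype(float)
def dx(u,v,z):
    X=atz(p,[(u,v)],z,o)[0][:2]-q[:2];c,s=np.cos(q[2]),np.sin(q[2]);return 1000*np.array([c*X[0]+s*X[1],-s*X[0]+c*X[1]])
for name,u0,u1,v0,v1 in(("deck near/foot rear",300,340,20,300),("charger left",275,290,330,400),("charger right",347,360,330,400),("block",308,335,350,395)):
    pr=cv2.GaussianBlur(g[:,u0:u1].mean(1).reshape(-1,1),(1,3),0)[:,0];d=np.gradient(pr)
    print(name)
    for v in range(v0,v1):
        if abs(d[v])>4 and abs(d[v])>=abs(d[v-1]) and abs(d[v])>abs(d[v+1]):
            print(v,round(d[v],1),{z:dx((u0+u1)/2,v,z/1000).round(1)[0] for z in(0,10,18,52,70)})
save(p,"h.png",(240,150,400,400),2.2)
```

```text
deck near/foot rear
138 20.6 {0: np.float64(-145.5), 10: np.float64(-145.7), 18: np.float64(-145.8), 52: np.float64(-146.3), 70: np.float64(-146.6)}
275 -26.9 {0: np.float64(8.3), 10: np.float64(4.0), 18: np.float64(0.5), 52: np.float64(-14.3), 70: np.float64(-22.1)}
281 -26.7 {0: np.float64(16.0), 10: np.float64(11.4), 18: np.float64(7.8), 52: np.float64(-7.7), 70: np.float64(-15.9)}
charger left
341 6.2 {0: np.float64(97.9), 10: np.float64(91.2), 18: np.float64(85.7), 52: np.float64(62.6), 70: np.float64(50.4)}
345 -16.5 {0: np.float64(103.8), 10: np.float64(96.9), 18: np.float64(91.3), 52: np.float64(67.7), 70: np.float64(55.2)}
364 10.1 {0: np.float64(132.5), 10: np.float64(124.8), 18: np.float64(118.6), 52: np.float64(92.3), 70: np.float64(78.4)}
397 7.5 {0: np.float64(185.8), 10: np.float64(176.6), 18: np.float64(169.2), 52: np.float64(138.0), 70: np.float64(121.5)}
charger right
341 10.9 {0: np.float64(98.1), 10: np.float64(91.3), 18: np.float64(85.9), 52: np.float64(62.8), 70: np.float64(50.5)}
347 -12.3 {0: np.float64(106.9), 10: np.float64(99.9), 18: np.float64(94.3), 52: n
[... 1073 characters left out ...]
64(152.4), 18: np.float64(145.6), 52: np.float64(116.7), 70: np.float64(101.4)}
384 13.4 {0: np.float64(164.1), 10: np.float64(155.6), 18: np.float64(148.7), 52: np.float64(119.5), 70: np.float64(104.0)}
386 -13.0 {0: np.float64(167.4), 10: np.float64(158.7), 18: np.float64(151.8), 52: np.float64(122.3), 70: np.float64(106.7)}
388 13.3 {0: np.float64(170.7), 10: np.float64(161.9), 18: np.float64(154.9), 52: np.float64(125.1), 70: np.float64(109.3)}
390 -8.9 {0: np.float64(174.0), 10: np.float64(165.1), 18: np.float64(158.0), 52: np.float64(127.9), 70: np.float64(112.0)}
393 20.7 {0: np.float64(179.0), 10: np.float64(170.0), 18: np.float64(162.8), 52: np.float64(132.2), 70: np.float64(116.0)}
```

View pics/h.png

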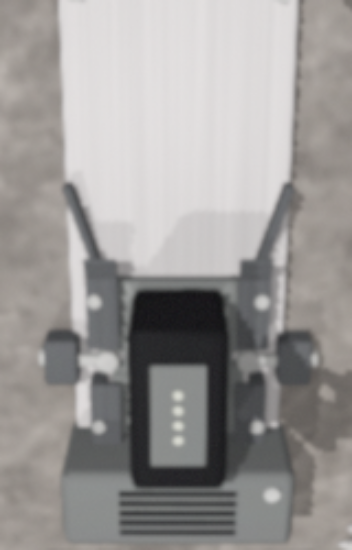

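Relative to the deck's near edge (reads -145.7, true -145), the foot's rear edge reads 4.0 against 5 for home. It is home to within 1 mm, and both rollers sit in the notches. Handing in.

```bash
python3 -c "
from h import *
print(r.hand_in())"
```

```text
the job is handed in; nothing more can be done
None
```

I slid the notched battery fully home in the charging dock, measured within about 1 mm, and let go of it. The arm is clear and the plain pack was left alone; I handed the job in at about 12 s, and no verdict came back.

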